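# Load a pilot lamp into the slotted test jig and switch on

### The arm

A 7-joint arm with a two-finger parallel gripper is mounted at the origin on the work surface. World frame = base frame: x ahead of the robot, y to its left, z up, the work surface at z = 0. Lengths are in m, angles in rad, forces in N, time in s.
With the tool pointing down it reaches from about 0.425 to 0.95 m from the base axis. Payload 4.7 kg.
Tool frame: the origin (TCP) lies between the finger pads; the fingertips stand 25 mm ahead of it and the grasp point (between the pads) lies 6 mm ahead of it; z points along the fingers, y is the line along which they close (so a half turn about z gives the same grasp; the last joint's range is limited). The gripper opens to 85 mm and grips with 20 to 120 N. Pads are 22 mm wide; open, the fingers measure 114 mm over their backs; the gripper's body (76 mm by 85 mm) begins 54 mm behind the grasp point. The pads swing forward as they close: fully open they stand 13 mm farther back than shut.
Start: joints at [1.095, 0.469, -0.049, 1.532, 0.024, 1.141, -0.082], TCP at [0.292, -0.609, 0.256] pointing down, gripper open.
Joint ranges: [-2.59, 2.59], [-0.33, 1.99], [-1.39, 1.29], [0.1, 2.45], [-1.04, 4.18], [0.21, 1.99], [-2.66, 2.66]. Speed limits (rad/s): [2.57, 2.57, 3.14, 3.14, 3.14, 3.14, 3.14].

### API

Orientations are given as a 3x3 rotation matrix whose columns are the frame's x, y, z axes.
In Python, from rig import * gives the robot as it stands. Calls block until the motion is done:
- movep(position, orientation): joint-space move of the TCP to a pose.
- move_l(position, attitude=None, feed=0.15, until_force=None): straight line of the TCP; attitude=None keeps the orientation; feed is the mean speed in m/s. With until_force (N) it stops when the force on the tool has changed by that much, and returns True; else False.
- move_joints(angles): joint-space move.
- command_gripper(opening, newtons=None): finger opening in m; newtons is the grip in N (None keeps the last); returns when the fingers have stopped.
- sleep(seconds).
- inverse_kinematics(position, orientation): joint angles nearest the present ones, or None.
- sense(): the state.
- camera(name): name is "scene" or "top"; returns (picture, depth): 420x560x3 uint8, red, green, blue; 420x560 float32, m along the optical axis (not along the pixel's ray), 0 where there is no reading.
- camera_params(name): a dict with "K" (3x3 intrinsics, pixels), "position" and "rotation" of the camera in the world. Camera axes: x right, y down, z forward; pixel columns grow to the right and rows downward; lengths in m; the calibration is good to about 2 mm. A picture is of the moment at which its call begins. camera_params takes no time and is no camera call.
A pose or a line that the arm cannot do raises Unreachable and nothing moves.
- finish_job(): hands the job in; it is judged then, once.
The state is a dict: "time_s": time; "joint_pos": joint angles; "qd": joint speeds; "joint_efforts": joint torques, N m; "position": TCP position; "tcp_rot": TCP orientation; "wrist_force": force on the tool from outside, world axes, zero at the start; "ft_torque": the same for the moment, N m; "finger_gap": finger opening in m; "gripper_force": force on a finger pad.
Only numpy, scipy, OpenCV 4.12 (cv2) and the standard library are available. Lean on these libraries where they do the work, as an engineer would, in place of code of your own. Each camera call takes 0.05 s, during which the arm holds its last target. There are 200 camera calls.

### The job

Load the slim pilot lamp that has a round flange at its foot into the test jig: slide the jig's keeper fully open by its knob, then, keeping the lamp upright, slide it sideways into the slotted plate until it is fully home with its flange under the plate. Then slide the keeper fully shut behind it, and last of all push the supply switch's lever all the way over to its other side. Leave the other parts, including the fat lamp and the flangeless lamp, where they stand.

Things in the scene. Friction and masses are not known exactly. Their poses are not given: they have to be found in the camera images.
- lamp: The pilot lamp to load, loose, standing upright on the bench: plain metal barrel 24 mm in diameter with a round flange 44 mm in diameter and 6 mm thick at its foot and a white domed lens on top; 75 mm tall in all (metal barrel up to 63 mm), about 90 g. Origin: centre of its underside; z up its axis. Its yaw does not matter. It and the other two lamps may stand in any of three places.
- jig: Fixed test jig, block 72 x 96 mm. Origin: centre of its underside, on the bench; +x is the way the lamp slides in, z up. Floor 12 mm above the bench; over it a steel slotted plate from 22 to 27 mm up. The space for the flange between them is 10 mm high, 54 mm wide. A keeper track 9 mm high runs along the front (x -50 to -36, y -117 to +48 mm).
- jig_seat (a point): Point on the jig's floor (12 mm above the bench, 0 mm in jig x and y) where the centre of the lamp's underside belongs when fully home (the barrel then stands 2 mm from the slot's end; touching the end is as good). Axes as the jig's.
- jig_mouth (a point): Middle of the slot's open mouth, at floor level, 36 mm from the seat towards jig -x; axes as the jig's. The slot in the plate runs from here along jig x on the centre line (jig y = 0); it is 44 mm wide at the mouth, narrows to 28 mm 14 mm further in, and ends 50 mm in.
- keeper (a joint): Travel of the keeper in m: 0 = fully shut (gate across the slot's mouth), 0.062 = fully open (end stop). Opens towards jig -y against 1.5 N of friction and stays where left. The gate is a steel bar 6 mm thick (at jig x = -43 mm), 10 to 28 mm above the bench; shut it spans jig y -48 to +24 mm.
- keeper_knob (a point): Centre of the top of the keeper's white upright knob, a pin 14 mm in diameter standing from 28 to 65 mm above the bench (this point is at 65 mm). Shut, it is at jig x = -43, y = -36 mm; open, y = -98 mm.
- supply (a joint): Angle of the supply switch's toggle lever in rad: 0 = leaning fully towards its base's -x (off), 1.0 = leaning fully towards its base's +x (on, end stop). Light friction (below 1 N at the ball), stays where it is left.
- supply_base: Fixed grey block of the supply switch, 70 x 50 x 25 mm. Origin: centre of its underside, on the bench; the lever swings in its x-z plane about an axis 22 mm up at its centre.
- supply_tip (a point): Centre of the lever's white ball (26 mm in diameter), 80 mm from the lever's axis; the lever's rod is 10 mm thick. The ball is about 92 mm above the bench at either end and 102 mm in the middle.
- plain_lamp: Bystander: loose flangeless lamp, the same 24 mm barrel, 75 mm tall, upright. Origin: centre of its underside.
- fat_lamp: Bystander: loose fat lamp, barrel 38 mm, flange 60 mm, 80 mm tall, upright; does not fit the jig. Origin: centre of its underside.
- contactor: Bystander: loose black contactor, 74 x 45 x 86 mm. Origin: centre of its underside.
- relay: Bystander: loose relay with a grey cover on a black socket, 50 x 45 x 75 mm. Origin: centre of its underside.
- breaker: Bystander: loose white two-pole breaker lying on its back, 36 x 80 x 76 mm. Origin: centre of its underside.
- resistor: Bystander: loose green tube resistor on two steel feet, 36 x 154 x 50 mm, long along its y. Origin: centre of its underside.
- screwdriver: Bystander: loose black-handled screwdriver, 200 mm long, lying along its x. Origin: under its middle.

How it is judged:
By the outcome, as a careful person would: the job done as asked, in the order asked, and still so for the second after the job is handed in, with the robot touching nothing.
It also fails if it takes over 72 s, if anything falls off the work surface, if the arm or the gripper's body presses on something with over 40 N, if the wrist force passes 120 N, or if a joint passes its speed limit or range.

## Working session

There is one attempt and no reset: what is moved stays moved. The work goes in short steps, each a Python script; the robot and the scene stay as the last script left them, time stands still between calls to the robot, and variables do not carry over. Pictures are saved under pics/ and viewed, at most 10 in all, crops included, and the job is handed in when it is done.

```bash
mkdir -p pics; ls
python3 - <<'E'
from rig import *
import cv2,numpy as np
for n in("scene","top"):
    p,d=camera(n); np.savez(f"{n}0.npz",p=p,d=d)
    cv2.imwrite(f"pics/{n}0.png",cv2.resize(p[:,:,::-1],(784,588),interpolation=cv2.INTER_CUBIC))
    c=camera_params(n); print(n,c["K"],c["position"],c["rotation"],(d>0).mean())
print(sense())
E
```

```text
pics
scene [[379.40184498   0.         274.77959868]
 [  0.         379.40184498 208.62854339]
 [  0.           0.           1.        ]] [ 1.20092555 -0.41500103  0.64554943] [[ 0.60162665  0.44832754 -0.6610959 ]
 [ 0.79856948 -0.35646903  0.48499135]
 [-0.01822524 -0.81971474 -0.57248196]] 0.9865646258503401
top [[414.54098335   0.         281.87819284]
 [  0.         414.54098335 210.96813798]
 [  0.           0.           1.        ]] [0.36354846 0.01550401 1.03671546] [[ 0.13021567 -0.96567093  0.22477441]
 [-0.99147832 -0.12769872  0.02576394]
 [ 0.00382391 -0.22621382 -0.97407016]] 0.9960969387755102
{'time_s': 0.1, 'joint_pos': array([ 1.09513365,  0.46937701, -0.04858598,  1.53357998,  0.02410028,
        1.14101408, -0.08226306]), 'qd': array([ 0.00043036, -0.00092487,  0.00123724, -0.0020267 , -0.00083163,
       -0.00158442,  0.00188722]), 'joint_efforts': array([ 8.26390769e-04, -5.11513603e+01, -4.72595659e-02, -2.38387388e+01,
        1.06891189e-02,  4.41794924e-03, -1.33749455e-05]), 'position': array([ 0.29143054, -0.60830547,  0.25535303]), 'tcp_rot': array([[ 9.01825336e-01,  4.32099950e-01, -8.35033082e-04],
       [ 4.32100752e-01, -9.01823943e-01,  1.58652733e-03],
       [-6.75144448e-05, -1.79158897e-03, -9.99998393e-01]]), 'wrist_force': array([0.23469068, 0.43621032, 0.22669085]), 'ft_torque': array([-0.0234704 ,  0.04627489, -0.04330778]), 'gripper_force': 0.0, 'finger_gap': 0.08549523486530451}
```

View pics/scene0.png

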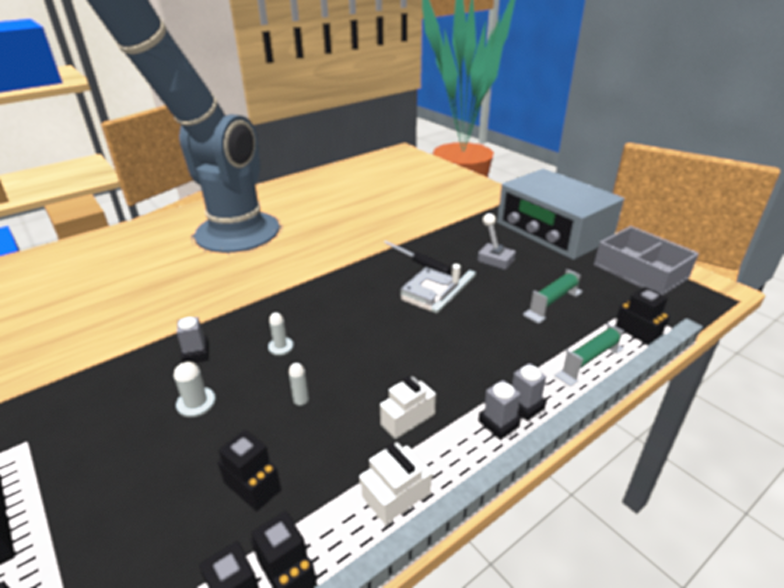

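View pics/top0.png

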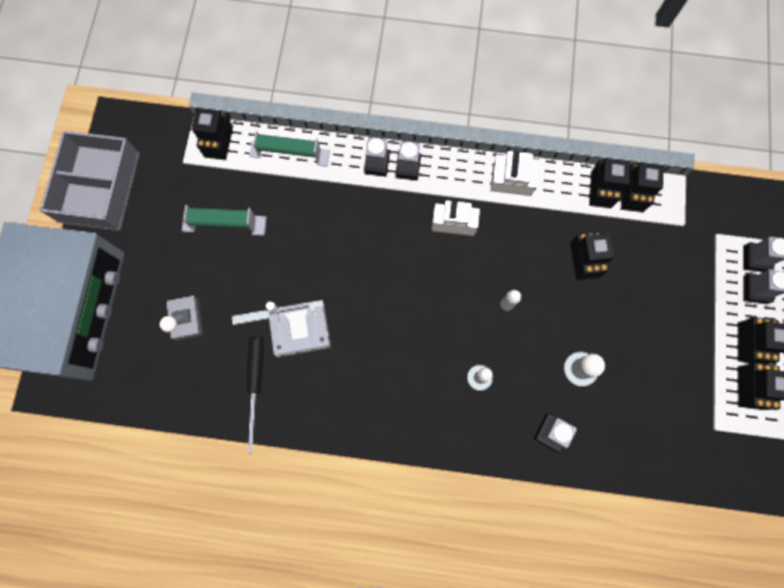

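The scene view (1.4x) shows the slim flanged lamp at (280,332), the plain lamp at (298,385) and the fat lamp at (190,388). The jig is at (432,285) and the switch at (495,245). In the top view the lamp is at (481,376), the jig at (300,328) with its knob at (270,306), and the switch at (183,318) with its ball at (167,324). The next step is zoomed crops and metric estimates from depth.

```bash
cat > h.py <<'E'
import numpy as np,cv2
from rig import *
def cloud(n,d):
    c=camera_params(n);K=c["K"];v,u=np.mgrid[:d.shape[0],:d.shape[1]]
    P=np.stack([(u-K[0,2])/K[0,0]*d,(v-K[1,2])/K[1,1]*d,d],-1)
    return P@np.array(c["rotation"]).T+np.array(c["position"])
def ray(n,u,v,z):
    c=camera_params(n);r=np.array(c["rotation"])@np.linalg.inv(c["K"])@[u,v,1]
    o=np.array(c["position"]);return o+r*(z-o[2])/r[2]
def tri(a,b):  # two-view ray intersection, a=(name,u,v)
    A=[];y=[];L=[]
    for n,u,v in(a,b):
        c=camera_params(n);r=np.array(c["rotation"])@np.linalg.inv(c["K"])@[u,v,1];r/=np.linalg.norm(r)
        M=np.eye(3)-np.outer(r,r);A.append(M);y.append(M@np.array(c["position"]));L.append((M,np.array(c["position"])))
    X=np.linalg.solve(sum(A),sum(y));return X,[np.linalg.norm(M@(X-o)) for M,o in L]
E
python3 - <<'E'
from h import *
I={n:np.load(n+"0.npz") for n in("scene","top")}
W={n:cloud(n,I[n]["d"]) for n in I}
up=lambda n,u0,v0,u1,v1,s:cv2.resize(I[n]["p"][v0:v1,u0:u1,::-1],None,fx=s,fy=s,interpolation=cv2.INTER_CUBIC)
a=up("top",105,190,265,250,5); b=up("scene",260,140,420,200,5)
cv2.imwrite("pics/crop.png",np.vstack([a,b]))
# z histogram plane check, blobs above bench in top view
for n in W:
    z=W[n][...,2]; x=W[n][...,0]; y=W[n][...,1]
    ok=(I[n]["d"]>0)&(x>0.1)&(x<.8)&(abs(y)<.9)
    print(n,"bench z med",np.median(z[ok&(abs(z)<.02)]))
    m=(ok&(z>.012)&(z<.13)).astype(np.uint8)
    k,l,s,c=cv2.connectedComponentsWithStats(m)
    for i in range(1,k):
        if s[i,4]>40:
            q=W[n][l==i]; t=q[:,2]>np.percentile(q[:,2],99)-.012
            print(n,s[i],q.min(0).round(3),q.max(0).round(3),"top",q[t].mean(0).round(4))
E
```

```text
scene bench z med 0.0003206721860278261
scene [ 355  120  137   85 5173] [0.378 0.528 0.012] [0.8   0.712 0.113] top [0.5134 0.6169 0.1087]
scene [341 153  27  37 363] [0.472 0.373 0.012] [0.552 0.443 0.11 ] top [0.4891 0.3955 0.1037]
scene [274 172  54  46 878] [0.298 0.143 0.012] [0.567 0.284 0.066] top [0.5457 0.246  0.0594]
scene [379 193  35  31 462] [0.679 0.315 0.012] [0.72  0.44  0.052] top [0.7026 0.3742 0.0451]
scene [192 224  12  24 203] [ 0.469 -0.14   0.013] [ 0.489 -0.116  0.076] top [ 0.4805 -0.1289  0.0707]
scene [126 226  22  31 523] [ 0.377 -0.289  0.012] [ 0.431 -0.232  0.077] top [ 0.4034 -0.2609  0.0716]
scene [124 259  23  31 509] [ 0.5   -0.323  0.012] [ 0.535 -0.286  0.082] top [ 0.5204 -0.3053  0.0764]
scene [206 260  13  25 246] [ 0.608 -0.176  0.013] [ 0.629 -0.154  0.076] top [ 0.6192 -0.1652  0.0706]
scene [272 268  39  41 990] [ 0.738 -0.092  0.012] [ 0.776 -0.011  0.078] top [ 0.7583 -0.0511  0.0692]
scene [ 155  307   45   56 1533] [ 0.687 -0.33   0.012] [ 0.76  -0.27   0.089] top [ 0.7221 -0.301   0.0836]
scene [  0 342  11  60 332] [ 0.501 -0.592  0.
[... 794 characters left out ...]
24]
top [114 211  30  31 673] [0.471 0.377 0.012] [0.551 0.444 0.113] top [0.4846 0.4014 0.1076]
top [ 190  215   45   39 1209] [0.466 0.147 0.012] [0.565 0.265 0.071] top [0.5426 0.2511 0.0651]
top [ 526  226   34   67 2015] [ 0.482 -0.62   0.012] [ 0.637 -0.572  0.096] top [ 0.5581 -0.5877  0.0895]
top [176 240  12  83 529] [0.298 0.25  0.012] [0.494 0.289 0.031] top [0.436  0.2695 0.0234]
top [408 252  23  19 316] [ 0.495 -0.318  0.012] [ 0.533 -0.281  0.085] top [ 0.513  -0.2989  0.0774]
top [338 262  13  12 115] [ 0.463 -0.135  0.013] [ 0.486 -0.112  0.078] top [ 0.4745 -0.1232  0.0725]
top [382 295  29  27 492] [ 0.368 -0.276  0.012] [ 0.427 -0.227  0.079] top [ 0.3967 -0.2549  0.0733]
```

View pics/crop.png

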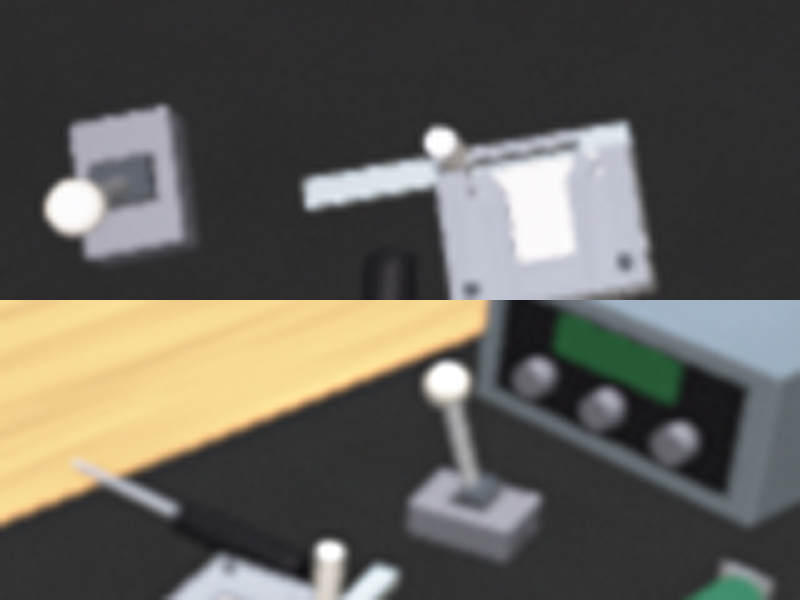

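Crops (5x) show:
- **Jig:** the slot's wide mouth is towards image-top, about (535,165), and faces world +x. The keeper is shut, with its knob at (440,142).
- **Switch:** the ball at (73,207) leans to the left, world +y, over the base at (130,180).

Now for fixed-radius fits in both views, and the yaws.

Run:
```python
from h import *
from scipy.optimize import least_squares
I={n:np.load(n+"0.npz") for n in("scene","top")}
W={n:cloud(n,I[n]["d"]) for n in I}
def near(n,c,r,z0,z1):
    q=W[n].reshape(-1,3); return q[(np.hypot(q[:,0]-c[0],q[:,1]-c[1])<r)&(q[:,2]>z0)&(q[:,2]<z1)]
for nm,c,R,z0,z1 in(("lamp",(.477,-.126),.012,.014,.058),("plain",(.616,-.162),.012,.014,.058),("knob",(.544,.249),.007,.036,.062)):
    for n in W:
        q=near(n,c,.02,z0,z1); s=least_squares(lambda p:np.hypot(q[:,0]-p[0],q[:,1]-p[1])-R,c,loss="soft_l1",f_scale=.001)
        t=near(n,c,.012,z1,.2)[:,2]
        print(nm,n,len(q),s.x.round(4),"rms",np.std(s.fun).round(4),"zmax",np.percentile(t,95).round(4))
X=[]
for n in W:
    q=near(n,(.487,.398),.03,.083,.13); s=least_squares(lambda p:np.linalg.norm(q-p,axis=1)-.013,(.487,.398,.09),loss="soft_l1",f_scale=.001); print("ball",n,len(q),s.x.round(4))
# jig edges: plate-level pixels, ray-cast onto z=27mm
import itertools
for n in W:
    w=W[n]; m=(w[...,2]>.021)&(w[...,2]<.034)&(w[...,0]>.44)&(w[...,0]<.6)&(w[...,1]>.12)&(w[...,1]<.275)&(I[n]["p"].max(2)>110)
    m=cv2.morphologyEx(m.astype(np.uint8),cv2.MORPH_OPEN,np.ones((2,2)))
    k,l,s,_=cv2.connectedComponentsWithStats(m); i=1+s[1:,4].argmax(); v,u=np.nonzero(l==i)
    P=np.array([ray(n,a,b,.027)[:2] for a,b in zip(u,v)])
    r=cv2.minAreaRect(P.astype(np.float32)*1000); print("plate",n,len(P),r,"z",np.median(w[v,u,2]).round(4)); print(cv2.boxPoints(r).round(1).tolist())
    # track tail
    for nm,b,z0,z1 in(("track",(.5,.6,.262,.36),.004,.014),("base",(.44,.56,.34,.46),.02,.031)):
        m=(w[...,2]>z0)&(w[...,2]<z1)&(w[...,0]>b[0])&(w[...,0]<b[1])&(w[...,1]>b[2])&(w[...,1]<b[3])&(I[n]["p"].max(2)>90)
        v,u=np.nonzero(m); P=np.array([ray(n,a,c,.009 if nm=="track" else .025)[:2] for a,c in zip(u,v)])
        r=cv2.minAreaRect(P.astype(np.float32)*1000); print(nm,n,len(P),r,"z",np.median(w[v,u,2]).round(4))
```

```text
lamp scene 127 [ 0.4749 -0.127 ] rms 0.0012 zmax 0.0755
lamp top 29 [ 0.4755 -0.1241] rms 0.0003 zmax 0.0771
plain scene 149 [ 0.6145 -0.1633] rms 0.0008 zmax 0.0757
plain top 51 [ 0.615  -0.1605] rms 0.0004 zmax 0.077
knob scene 38 [0.5433 0.2493] rms 0.0015 zmax 0.0655
knob top 17 [0.544  0.2527] rms 0.0009 zmax 0.0696
ball scene 58 [0.4852 0.4001 0.0965]
ball top 109 [0.4856 0.4038 0.0987]
plate scene 467 ((527.2921142578125, 197.35438537597656), (84.42176055908203, 103.04627990722656), 17.947301864624023) z 0.0262
[[471.29998779296875, 233.39999389648438], [503.0, 135.3000030517578], [583.2999877929688, 161.3000030517578], [551.5999755859375, 259.3999938964844]]
track scene 57 ((532.991943359375, 290.4800109863281), (15.17563533782959, 70.18256378173828), 18.85542869567871) z 0.0086
base scene 175 ((513.1676635742188, 403.86181640625), (69.81112670898438, 57.23695373535156), 17.267391204833984) z 0.0243
plate top 889 ((511.6114501953125, 200.56072998046875), (72.80496978759766, 96.65937042236328), 18.11648178100586) z 0.0275
[[462.0, 235.1999969482422], [492.0, 143.3000030517578], [561.2000122070312, 165.89999389648438], [531.2000122070312, 257.79998779296875]]
track top 153 ((530.5931396484375, 293.9119873046875), (26.745410919189453, 71.14877319335938), 30.236404418945312) z 0.01
base top 426 ((510.1253662109375, 411.1277770996094), (69.99344635009766, 51.047218322753906), 19.144271850585938) z 0.0259
```

Lamp is at about (.475,-.126). The jig is at about (.512,.200), with jig +x = (-.950,-.311). The lever swings along (.945,.327) and leans towards the robot. I'll open the keeper now; the stop also calibrates jig y.

```bash
cat >> h.py <<'E'
th=np.deg2rad(18.1); jx=np.array([-np.cos(th),-np.sin(th),0]); jy=np.array([-jx[1],jx[0],0])
J0=np.array([.5116,.2006,0.]); Z=np.array([0,0,-1.]); R=np.stack([np.cross(jy,Z),jy,Z],1)
J=lambda x,y,z,o=J0:o+x*jx+y*jy+np.array([0,0,z])
def injig(p,o=J0): d=np.array(p)-o; return np.array([d@jx,d@jy,p[2]]).round(4)
def st(m=""): s=sense(); print(m,"t",round(s["time_s"],1),"p",s["position"].round(4),"jig",injig(s["position"]),"F",s["wrist_force"].round(1),"gap",round(s["finger_gap"],4)); return s
E
python3 - <<'E'
from h import *
k=np.array([.5434,.2505,0])
movep(k+[0,0,.20],R); command_gripper(.045,30)
move_l(k+[0,0,.061]); st("down")
command_gripper(0,30); s=st("grip")
p=s["position"]
hit=move_l(p-.075*jy,feed=.05,until_force=8); st(f"open {hit}")
sleep(.3); st()
command_gripper(.04); 
p,d=camera("top"); np.savez("top1.npz",p=p,d=d)
cv2.imwrite("pics/top1.png",cv2.resize(p[170:270,95:265,::-1],None,fx=4,fy=4,interpolation=cv2.INTER_CUBIC))
E
```

```text
down t 4.8 p [0.544  0.2511 0.0619] jig [-0.0465 -0.0379  0.0619] F [ 0.9 -0.  -0.1] gap 0.0452
grip t 5.2 p [0.5439 0.2507 0.0619] jig [-0.0463 -0.0376  0.0619] F [-1.2 -0.9  4.7] gap 0.0127
open True t 6.3 p [0.5251 0.3083 0.0618] jig [-0.0463 -0.0981  0.0618] F [-0.7 -1.7  5. ] gap 0.013
 t 6.6 p [0.5252 0.3082 0.0619] jig [-0.0463 -0.0981  0.0619] F [0.9 0.4 5. ] gap 0.0129
```

Run:
```python
from h import *
command_gripper(0,40); s=st("regrip")
hit=move_l(s["position"]-.02*jy,feed=.03,until_force=15); st(f"push {hit}"); sleep(.2); st()
```

```text
regrip t 7.4 p [0.5254 0.3075 0.0618] jig [-0.0463 -0.0973  0.0618] F [-0.4  1.  -0.1] gap 0.0125
push True t 7.8 p [0.5251 0.3084 0.0616] jig [-0.0463 -0.0983  0.0616] F [-0.4 -2.   5.6] gap 0.0125
 t 8.0 p [0.5251 0.3084 0.0617] jig [-0.0463 -0.0982  0.0617] F [-1.5 -1.6  4.9] gap 0.0126
```

View pics/top1.png

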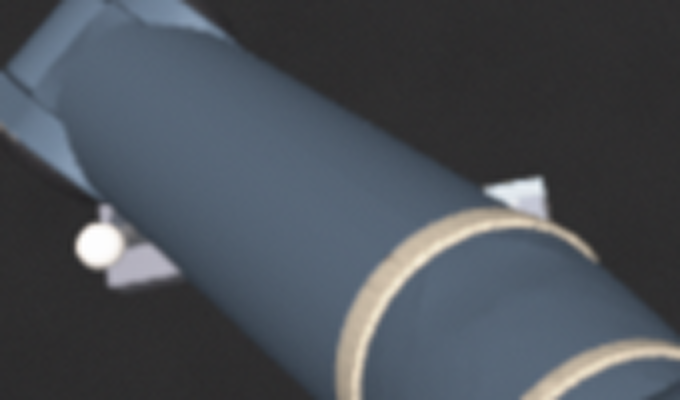

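The picture shows the arm covering the jig, with the keeper against its stop at jig y = -98, so the y-calibration agrees. Next I fetch the lamp and look at it and the jig before inserting.

Run:
```python
from h import *
command_gripper(.035); s=sense(); p=s["position"]; move_l([p[0],p[1],.20],feed=.25)
L=np.array([.4752,-.1256,0])
movep(L+[0,0,.17],R); command_gripper(.06,50)
for n in("top","scene"):
    pc,d=camera(n); np.savez(n+"2.npz",p=pc,d=d)
move_l(L+[0,0,.048],feed=.12); st("at lamp")
command_gripper(0,50); st("grip")
move_l(L+[0,0,.17],feed=.2); s=st("lift")
A=np.load("top2.npz")["p"][180:280,150:310,::-1]; B=np.load("scene2.npz")["p"][140:240,250:410,::-1]
cv2.imwrite("pics/c2.png",cv2.resize(np.vstack([A,B]),None,fx=3,fy=3,interpolation=cv2.INTER_CUBIC))
```

```text
at lamp t 12.2 p [ 0.4758 -0.1256  0.0486] jig [0.1354 0.2989 0.0486] F [ 0.5 -1.   0.1] gap 0.0601
grip t 12.7 p [ 0.4755 -0.1258  0.0485] jig [0.1357 0.299  0.0485] F [-0.5 -0.1  5.7] gap 0.0228
lift t 13.4 p [ 0.4741 -0.1257  0.1689] jig [0.137  0.2986 0.1689] F [-0.1  0.1 -1.8] gap 0.0229
```

View pics/c2.png

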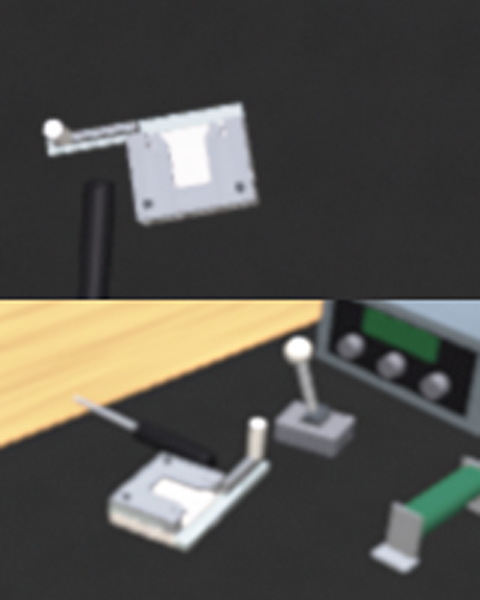

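The keeper is fully open: its knob is at (53,130) in the top crop and the slot, around (190,150), is clear. The lamp is in the grip, so I insert it now.

```bash
cat >> h.py <<'E'
def goto(t,n=2,**k):  # line to target with correction of the residual read-out error
    c=np.array(t,float)
    for i in range(n):
        move_l(c,**k); e=np.array(t)-sense()["position"]; c=c+e
        if np.linalg.norm(e)<.0004: break
E
python3 - <<'E'
from h import *
movep(J(-.105,0,.17),R)
move_l(J(-.105,0,.07),feed=.15); goto(J(-.105,0,.0625),3,feed=.05); st("pre")
pc,d=camera("scene"); np.savez("scene3.npz",p=pc,d=d)
cv2.imwrite("pics/c3.png",cv2.resize(pc[150:250,230:390,::-1],None,fx=5,fy=5,interpolation=cv2.INTER_CUBIC))
w=cloud("scene",d);
E
```

```text
pre t 16.0 p [0.6114 0.2331 0.0626] jig [-1.05e-01  1.00e-04  6.26e-02] F [ 0.4 -0.6 -1.5] gap 0.0232
```

View pics/c3.png

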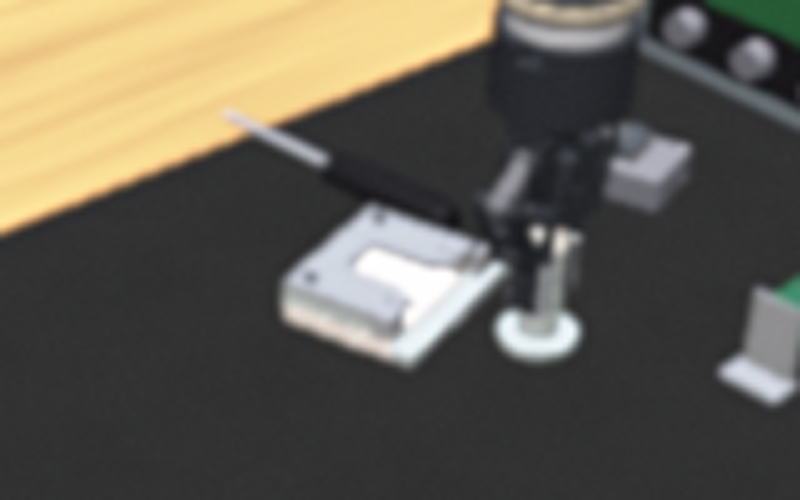

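The lamp hangs upright in line with the slot, with its flange centred at (538,333) in the crop and the mouth at about (440,300). Now I slide it in.

Run:
```python
from h import *
hit=move_l(J(-.060,0,.0625),feed=.08,until_force=8); st(f"a {hit}")
if not hit:
    hit=move_l(J(-.025,0,.0625),feed=.04,until_force=8); st(f"b {hit}")
if not hit:
    hit=move_l(J(.010,0,.0625),feed=.04,until_force=8); st(f"c {hit}"); sleep(.2); st()
for n in("top","scene"):
    pc,d=camera(n); np.savez(n+"4.npz",p=pc,d=d)
B=np.load("scene4.npz")["p"][150:250,230:390,::-1]
cv2.imwrite("pics/c4.png",cv2.resize(B,None,fx=5,fy=5,interpolation=cv2.INTER_CUBIC))
```

```text
a False t 16.7 p [0.5692 0.2193 0.0628] jig [-0.0606  0.0001  0.0628] F [ 0.7  1.1 -1.4] gap 0.023
b False t 17.8 p [0.5357 0.2084 0.0626] jig [-0.0253  0.      0.0626] F [ 0.9 -0.8 -1.2] gap 0.0228
c True t 18.4 p [0.5119 0.2007 0.0628] jig [-0.0003 -0.      0.0628] F [1.3 0.7 0.3] gap 0.023
 t 18.6 p [0.5119 0.2007 0.0624] jig [-0.0003 -0.      0.0624] F [2.4 0.4 0.4] gap 0.0231
```

View pics/c4.png

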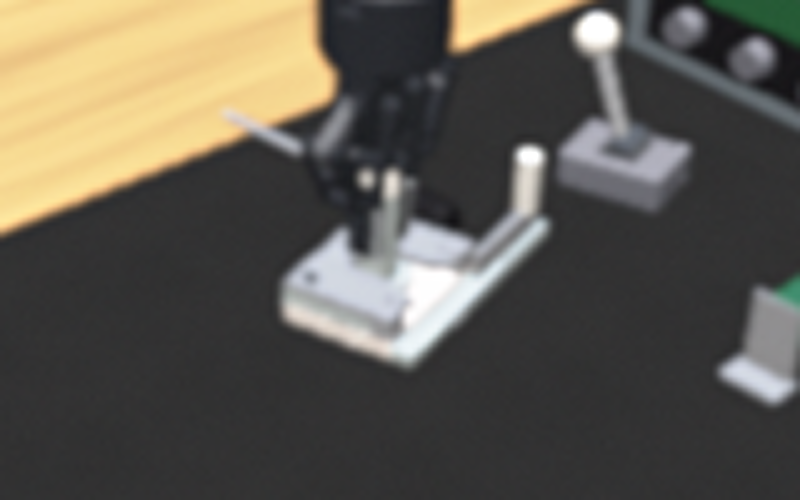

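The lamp is at the slot's end (stopped by contact at jig x≈0), upright, with the flange under the plate. Next I set it down on the floor, release it and check the seating.

Run:
```python
from h import *
from scipy.optimize import least_squares
p=sense()["position"]
hit=move_l(p-[0,0,.005],feed=.02,until_force=4); st(f"lower {hit}")
command_gripper(.05,30); st("rel")
p=sense()["position"]; move_l([p[0],p[1],.20],feed=.25)
k=J(-.0455,-.098,0)
movep(k+[0,0,.20],R); st()
for n in("top","scene"):
    pc,d=camera(n); np.savez(n+"5.npz",p=pc,d=d); w=cloud(n,d).reshape(-1,3)
    for c,R0,z0,z1 in((J(0,0,0),.012,.033,.07),(k,.007,.036,.062)):
        q=w[(np.hypot(*(w[:,:2]-c[:2]).T)<.022)&(w[:,2]>z0)&(w[:,2]<z1)]
        if len(q)<8: print(n,"few");continue
        s=least_squares(lambda p:np.hypot(q[:,0]-p[0],q[:,1]-p[1])-R0,c[:2],loss="soft_l1",f_scale=.001)
        print(n,len(q),injig([*s.x,0]),"zmax",np.percentile(w[(np.hypot(*(w[:,:2]-s.x).T)<.009)&(w[:,2]<.1)][:,2],95).round(4))
A=np.load("top5.npz")["p"][195:265,150:262,::-1]; B=np.load("scene5.npz")["p"][150:220,260:372,::-1]
cv2.imwrite("pics/c5.png",cv2.resize(np.vstack([A,B]),None,fx=4,fy=4,interpolation=cv2.INTER_CUBIC))
```

```text
lower True t 18.9 p [0.5121 0.2007 0.0606] jig [-0.0005  0.      0.0606] F [-0.4 -1.5  4.2] gap 0.0229
rel t 19.3 p [0.5127 0.2008 0.0604] jig [-0.0011  0.0001  0.0604] F [-0.4  0.2  0. ] gap 0.0499
 t 20.5 p [0.5231 0.3085 0.1976] jig [-0.0445 -0.099   0.1976] F [ 0.1 -0.5  0. ] gap 0.0503
top 9 [-0.0008 -0.0024  0.    ] zmax 0.0887
top few
scene 96 [0.    0.001 0.   ] zmax 0.0876
scene 36 [-0.0454 -0.0967  0.    ] zmax 0.0642
```

View pics/c5.png

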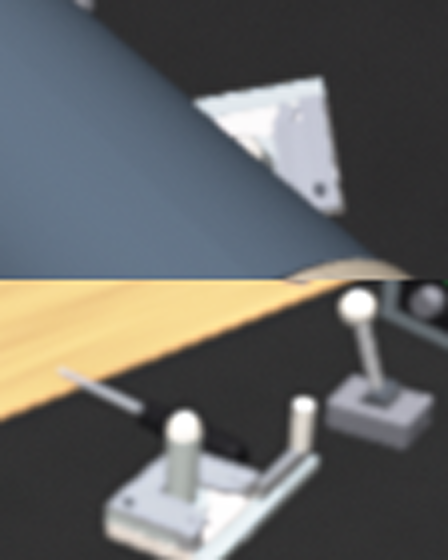

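The lamp stands free and upright at the slot's end, at (183,430) in the crop, with its top 88 mm up against 87 expected. Measured from the knob it is 45 mm in, so it is home. Now I shut the keeper.

Run:
```python
from h import *
k=J(-.0455,-.098,0)
command_gripper(.045,30); move_l(k+[0,0,.061],feed=.15); command_gripper(0,40); s=st("grip")
hit=move_l(s["position"]+.075*jy,feed=.05,until_force=8); s=st(f"shut {hit}")
hit=move_l(s["position"]+.01*jy,feed=.03,until_force=15); st(f"push {hit}")
command_gripper(.035,30); p=sense()["position"]; move_l([p[0],p[1],.20],feed=.25)
b=np.array([.945,.327,0]); ball=np.array([.4854,.402,0])
yb=np.cross([0,0,1.],b); yb=-yb if yb@jy<0 else yb
Rb=np.stack([np.cross(yb,Z),yb,Z],1); print(Rb.round(2).tolist())
movep(ball-.055*b+[0,0,.20],Rb); command_gripper(0,30); st("pre switch")
for n in("top","scene"):
    pc,d=camera(n); np.savez(n+"6.npz",p=pc,d=d)
A=np.load("top6.npz")["p"][190:260,105:265,::-1]; B=np.load("scene6.npz")["p"][150:220,240:400,::-1]
cv2.imwrite("pics/c6.png",cv2.resize(np.vstack([A,B]),None,fx=4,fy=4,interpolation=cv2.INTER_CUBIC))
```

```text
grip t 22.3 p [0.5249 0.3081 0.0619] jig [-0.046  -0.098   0.0619] F [ 0.1 -1.1  5.6] gap 0.0124
shut True t 23.4 p [0.5441 0.249  0.062 ] jig [-0.0459 -0.0359  0.062 ] F [-0.9  0.6  2.3] gap 0.0123
push True t 23.8 p [0.5441 0.2488 0.062 ] jig [-0.0459 -0.0357  0.062 ] F [0.5 1.8 0.7] gap 0.0127
[[0.94, 0.33, 0.0], [0.33, -0.94, 0.0], [0.0, -0.0, -1.0]]
pre switch t 26.0 p [0.4339 0.3835 0.2   ] jig [ 0.017 -0.198  0.2  ] F [-0.7  0.7  0.3] gap -0.0
```

View pics/c6.png

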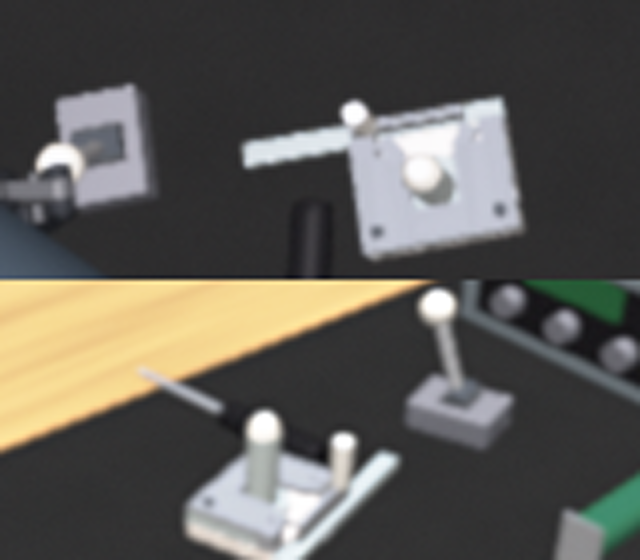

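The keeper is shut: the knob, at (355,113) in the top crop, stopped at jig y = -36, 62 mm from open, and the lamp is still upright. Now I push the lever from the robot's side.

Run:
```python
from h import *
b=np.array([.945,.327,0]); ball=np.array([.4854,.402,0]); c=np.array([.5103,.4098,0])
move_l(ball-.055*b+[0,0,.105],feed=.15); st("down")
hit=move_l(c+.045*b+[0,0,.105],feed=.06,until_force=8); s=st(f"push {hit}")
print("along b",((s["position"]-c)@b).round(4))
hit=move_l(s["position"]+.01*b,feed=.03,until_force=15); s=st(f"push2 {hit}"); print("along b",((s["position"]-c)@b).round(4))
p=s["position"]; move_l(p-.06*b,feed=.15); p=sense()["position"]; move_l([p[0],p[1],.25],feed=.25)
movep([.40,-.35,.30],R); st()
for n in("top","scene"):
    pc,d=camera(n); np.savez(n+"7.npz",p=pc,d=d); w=cloud(n,d)
    from scipy.optimize import least_squares
    q=w.reshape(-1,3); q=q[(np.hypot(q[:,0]-.54,q[:,1]-.42)<.045)&(q[:,2]>.08)&(q[:,2]<.13)]
    r=least_squares(lambda p:np.linalg.norm(q-p,axis=1)-.013,(.54,.42,.09),loss="soft_l1",f_scale=.001); print("ball",n,len(q),r.x.round(4),"along",((r.x-c)@b).round(4))
A=np.load("top7.npz")["p"][190:260,105:265,::-1]; B=np.load("scene7.npz")["p"][150:220,240:400,::-1]
cv2.imwrite("pics/c7.png",cv2.resize(np.vstack([A,B]),None,fx=4,fy=4,interpolation=cv2.INTER_CUBIC))
```

```text
down t 26.9 p [0.4337 0.3847 0.1057] jig [ 0.0169 -0.1992  0.1057] F [-0.4  0.1  0.1] gap -0.0
push True t 28.3 p [0.5243 0.4147 0.1037] jig [-0.0786 -0.1996  0.1037] F [-1.2 -0.7  1. ] gap -0.0004
along b 0.0148
push2 True t 28.6 p [0.5243 0.4148 0.1027] jig [-0.0786 -0.1997  0.1027] F [-1.   0.3  0.8] gap 0.0
along b 0.0149
 t 32.5 p [ 0.4007 -0.3492  0.3   ] jig [0.2762 0.4881 0.3   ] F [-1.2  0.1 -0.7] gap -0.0001
ball top 109 [0.5467 0.425  0.0929] along 0.0394
ball scene 60 [0.5465 0.4218 0.0922] along 0.0381
```

View pics/c7.png

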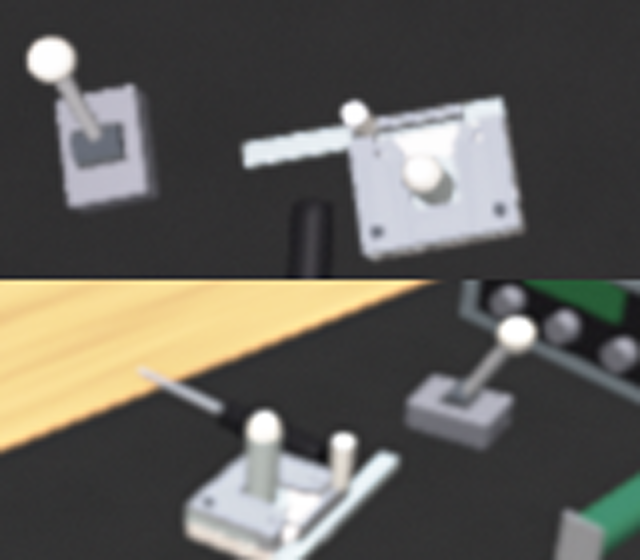

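The lever is fully over: the ball, at (50,60) in the top crop, is 38–39 mm past the centre and 92 mm up, which is the end stop. The keeper is still shut and the lamp still seated, so I'm handing in.

```bash
python3 -c "
from rig import *
print(finish_job())"
```

```text
the job is handed in; nothing more can be done
None
```

The slim flanged lamp is seated in the jig with its flange under the plate, the keeper is fully shut behind it, and the supply lever is all the way over. I handed the job in after about 33 s of the 72 s allowed, and the hand-in gave no verdict.

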